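# Set the grinder's tool rest to its gauge

## Task

The bench grinder's left-hand tool rest stands too far from its wheel: take the gauge from its grooved block, slide its blade down into the gap between that wheel and rest until the wooden grip sits on the rest, let go, and push the rest up to the wheel until it stops and the blade is lightly nipped between the two. Then draw the gauge straight up out of the gap, feeling it drag, and stand it back in its groove as it was, leaving the rest where the gauge set it. The wheel is brittle, so press on it no more than lightly; never push the rest without the gauge in the gap, and leave the other things on the bench alone.

Things in the scene. Friction and masses are not known exactly. Their poses are not given: they have to be found in the camera images.
- grinder: Green bench grinder with two wheels in grey guards, fixed; 360 mm wide, spindle 125 mm up. Origin: on the bench under the motor's middle; x from front (rest side) to back, y along the spindle to the left wheel (at y = 135 mm), z up. Guards reach 83 mm from the spindle, open in front below 50 degrees above level; a clear eye shield is swung back on top. Its right wheel and rest are already set.
- wheel: Left grinding wheel, 20 mm thick, 150 mm across when new, now worn and not quite true: its front stands anywhere from 63 to 75 mm from the spindle and is found only by feel. Origin: its centre on the spindle; y along the spindle. Turns with slight friction. Brittle: must never be pressed with more than 9 N.
- tool_rest: Left rest: level plate 60 (x) by 60 (y) by 12 mm. Origin: middle of the upper edge facing the wheel, 129 mm above the bench (spindle height lies within the edge's 12 mm face); axes as the grinder's, x to the wheel. Push on its outer edge at x = -60 mm. Slides along x only, with about 5 N, and stays where left. The gap to the wheel starts at 5.5 to 21.5 mm; the gauge's 3 mm is wanted.
- gauge: Rest gauge, 55 g: beech grip 44 (x) by 22 (y) by 48 mm high, with a steel blade 3 mm thick and 20 mm wide on its +x face that sticks out 20 mm below the grip. Origin: middle of the grip's +x lower edge, where blade meets grip: grip x -44 to 0, z 0 to 48; blade x 0 to 3, y -10 to 10, z -20 to 34 mm. z is up as it stands in its block. In use +x faces the wheel and the grip sits on the rest.
- gauge_block: Timber block 100 (x) by 70 (y) by 34 mm high, fixed, with a groove 8 mm wide and 24 mm deep right across it along y. Origin: on the bench, below a point 2 mm inside the groove's -x wall (the groove spans x -2 to 6, the block -60 to 40 mm). The gauge stands here, blade in the groove, grip flat on top: gauge origin 34 mm above this origin, 0 to 2 mm off in x, axes parallel.
- spring_clamp: Bystander: dark spring clip clamp lying flat, 140 mm long, 20 mm high.
- sprayer: Bystander: green hand sprayer with lever trigger, 215 mm tall, 90 mm across, standing.
- scoop: Bystander: stainless soil scoop lying, 255 mm long, 72 mm wide.
- flowerpot: Bystander: red plastic flowerpot, 110 mm across, 100 mm tall.
- border_fork: Bystander: hand fork with wooden handle lying, 280 mm long, 72 mm wide.
- tin: Bystander: plain metal tin, 75 mm across, 105 mm tall.
- hoe_head: Bystander: steel draw-hoe head lying flat, 150 by 120 mm.
Not all that is in view belongs to the job. There is more than one size of the gauge; the job needs the larger. Of the things that look like the gauge_block, take the one that is farthest to the robot's right at the start.

How it is judged:
By the outcome, as a careful person would: the job done as asked, in the order asked, and still so for the second after the job is handed in, with the robot touching nothing.
It also fails if it takes over 67 s, if anything falls off the work surface, if the arm or the gripper's body presses on something with over 40 N, if the wrist force passes 120 N, or if a joint passes its speed limit or range.

## Robot

A 6-joint arm with a two-finger parallel gripper is mounted at the origin on the work surface. World frame = base frame: x ahead of the robot, y to its left, z up, the work surface at z = 0. Lengths are in mm, angles in rad, forces in N, time in s.
With the tool pointing down it reaches from about 400 to 925 mm from the base axis. Payload 12.5 kg.
Tool frame: the origin (TCP) lies at the very end of the fingers, on their centre line; the grasp point (between the pads) lies 19 mm behind it; z points along the fingers, y is the direction in which the jaws open and shut (so a half turn about z gives the same grasp; the last joint's range is limited). The gripper opens to 95 mm and grips with 3 to 60 N. Pads are 20 mm wide; open, the fingers measure 119 mm over their backs; the gripper's body (75 mm by 180 mm) begins 59 mm behind the grasp point.
Start: joints at [-1.332, 0.491, 1.559, -0, 1.092, -0.106], TCP at [211.279, -588.225, 214.661] pointing down, gripper open.
Joint ranges: [-3.1, 3.1], [-0.84, 2.19], [0.05, 2.79], [-1.13, 4.28], [0.06, 2.93], [-2.69, 2.69]. Speed limits (rad/s): [2.22, 2.22, 2.79, 3.14, 3.14, 3.14].

## Interface

Orientations are given as [roll, pitch, yaw] about the fixed x, y, z axes, in that order (R = Rz(yaw) Ry(pitch) Rx(roll)).
In Python, from cell import env gives the robot as it stands.
- The arm moves only by the shell command python3 -m pendant 'ROWS'. ROWS is JSON, a list that holds one entry, the list of rows, each a list of 5 numbers: the opening, from 0 (shut) to 1 (fully open), then the shift along the tool's x, y, z in m, then the turn about the tool's z in rad. A call has exactly 8 rows; each row is the pose to reach, as a shift and turn from the pose commanded when the call began, along the tool's axes at that moment; what a row does not reach only later rows make up. A row lasts 1/10 s, in which the tool goes at most 50 mm and 8.59 degrees, less where a joint would pass 70% of its speed; a pose out of reach is approached as far as the arm can. A call with a gripper value outside its range is refused whole. The fingers move at their own pace and stop on an object; the grip force is fixed at half the most. Time passes only in rows, so rows that repeat a pose let the fingers close, or fill a call up. It gives the time, the measured TCP pose, the force and the opening at its end, in the units of the state.
- env.state(): the state, without advancing time (a new reading comes with each control period).
- env.read_camera(name): name is "scene" or "top"; returns a dict with "image" (400x640x3 uint8, blue, green, red), "range_z" (400x640 float32, mm along the optical axis (not along the pixel's ray), 0 where there is no reading), "fx", "fy", "cx", "cy" (pixels), "rvec" (rotation vector, rad) and "tvec" (3), from world to camera coordinates, as OpenCV has them. Camera axes: x right, y down, z forward; pixel columns grow to the right and rows downward; lengths in mm; the calibration is good to about 2 mm. A picture is of the moment at which its call begins.
- env.job_done(): hands the job in, once; it reports no verdict.
The state is a dict: "t": time; "joints": joint angles; "qvel": joint speeds; "tau": joint torques, N m; "eef_pos": TCP position; "tcp_rot": TCP orientation; "ft_force": force on the tool from outside, world axes, zero at the start; "moment": the same for the moment, N m; "opening": opening from 0.0 (shut) to 1.0 (fully open).
Only numpy, scipy, OpenCV 4.12 (cv2) and the standard library are available. Lean on these libraries where they do the work, as an engineer would, in place of code of your own. Each camera call takes 0.05 s, during which the arm holds its last target. There are 200 camera calls.

## Working session

There is one attempt and no reset: what is moved stays moved. The work goes in short steps, Python scripts to look and compute and a shell command to move; the robot and the scene stay as the last step left them, time stands still between calls to the robot, and variables do not carry over. Pictures are saved under pics/ and viewed, about 8 in all and at most 12, crops included, and the job is handed in when it is done.

```bash
mkdir -p pics; ls
cat > h.py <<'E'
import numpy as np, cv2
from cell import env
def cam(n,save=None):
    c=env.read_camera(n); c['R']=cv2.Rodrigues(np.array(c['rvec'],float))[0]; c['t']=np.array(c['tvec'],float).ravel()
    if save: cv2.imwrite('pics/'+save,c['image'])
    return c
def cloud(c):
    z=c['range_z'].astype(float); v,u=np.mgrid[:z.shape[0],:z.shape[1]]
    P=np.stack([(u-c['cx'])*z/c['fx'],(v-c['cy'])*z/c['fy'],z],-1)
    W=(P-c['t'])@c['R']; W[z<=0]=np.nan; return W
def ray(c,u,v,h):
    d=c['R'].T@np.array([(u-c['cx'])/c['fx'],(v-c['cy'])/c['fy'],1]); o=-c['R'].T@c['t']
    return o+d*(h-o[2])/d[2]
def proj(c,p):
    q=c['R']@np.array(p,float)+c['t']; return q[0]/q[2]*c['fx']+c['cx'],q[1]/q[2]*c['fy']+c['cy']
E
python3 - <<'E'
from h import *
s=env.state(); print({k:np.round(v,3).tolist() for k,v in s.items()})
for n in('scene','top'):
    c=cam(n,n+'0.png'); print(n,c['fx'],c['fy'],c['cx'],c['cy'],-c['R'].T@c['t'],c['R'][2])
E
```

```text
pics
{'t': 0.0, 'joints': [-1.332, 0.492, 1.559, -0.0, 1.092, -0.106], 'qvel': [-0.0, -0.001, 0.0, -0.001, 0.001, -0.002], 'tau': [-0.0, -61.266, -25.818, 0.069, 0.048, -0.0], 'eef_pos': [211.216, -587.971, 214.053], 'tcp_rot': [-3.14, -0.0, 0.345], 'ft_force': [0.329, 0.432, -0.447], 'moment': [0.003, -0.044, -0.017], 'opening': 0.998}
scene 380.4753428921353 380.4753428921353 321.109391993866 196.41134340822873 [1283.52483371   94.28963655  758.41819688] [-0.76957407 -0.07290036 -0.6343826 ]
top 433.9719379407608 433.9719379407608 321.1342600369743 197.28470617503547 [ 402.66174962   -7.67139034 1281.90251575] [ 0.05870688  0.01534756 -0.99815728]
```

View pics/scene0.png

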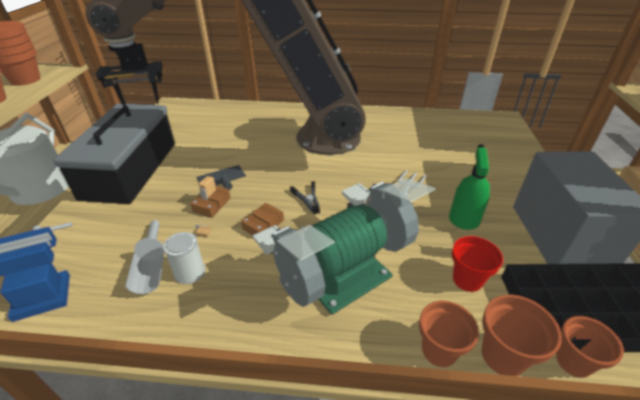

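View pics/top0.png

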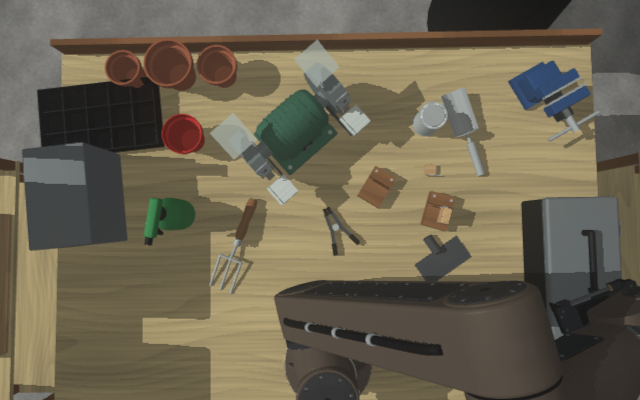

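The top view shows two candidate blocks, at (378,187) and (440,210). The second is farthest right and seems to carry the gauge. A small wooden thing lies at (432,170). Left rest plate is at about (283,189) and the right one at (354,121). I'll enlarge to confirm.

Run:
```python
from h import *
c=cam('top');W=cloud(c);np.save('W0.npy',W)
a=cv2.resize(c['image'][150:240,360:480],None,fx=5,fy=5,interpolation=cv2.INTER_CUBIC)
b=cv2.resize(c['image'][100:220,215:375],None,fx=5,fy=5,interpolation=cv2.INTER_CUBIC)[:600]
cv2.imwrite('pics/a.png',a);cv2.imwrite('pics/b.png',b)
for y in range(190,236,4): print(y,W[y,420:464:3,2].round(0).astype(int).tolist())
for n,(u,v) in dict(small=(432,170),gr=(445,214),blk=(432,205),blk2=(375,185),rest=(283,189),rrest=(354,121)).items(): print(n,W[v,u].round(0))
```

```text
190 [1, 0, -8, 0, 2, -5, 4, 5, -2, 0, -4, -4, 4, -5, 0]
194 [-1, -2, 1, 7, 35, 34, 33, 32, -1, 0, -4, -1, -2, 0, 3]
198 [5, 4, 0, -9223372036854775808, 35, 35, 33, 34, 29, 34, 33, 34, -4, -1, 2]
202 [-2, 2, 4, 32, 33, 39, 33, 33, 37, 31, 36, 37, 0, 1, 2]
206 [0, 2, 12, 30, 34, 7, 12, 23, 35, 32, 32, 39, 0, 1, -3]
210 [-1, 0, 24, 32, 32, 35, 32, 50, 81, 82, 84, -3, 0, 2, -2]
214 [0, -5, 32, 34, 34, 32, 34, 67, 80, 81, 84, -2, 3, 3, 1]
218 [2, 13, 33, 31, 30, 36, -9223372036854775808, 71, 85, 82, -5, -2, -3, -4, 1]
222 [-1, 30, 36, 32, 33, 30, 48, 82, 85, 81, 1, 0, 0, 3, -4]
226 [-1, 3, 0, 31, 33, 35, 37, 32, 35, 36, 4, 3, 2, -2, 1]
230 [0, -5, -3, 3, -1, -4, -4, 8, 35, 2, 2, -4, -1, -1, 1]
234 [-2, -6, -1, -1, -4, -1, -1, 3, 1, -1, -3, -3, -1, -3, 2]
small [ 553. -314.   12.]
gr [ 422. -329.   83.]
blk [ 450. -311.   13.]
blk2 [ 509. -144.   34.]
rest [494. 112. 129.]
rrest [675. -81. 127.]<stdin>:6: RuntimeWarning: invalid value encountered in cast
```

View pics/a.png

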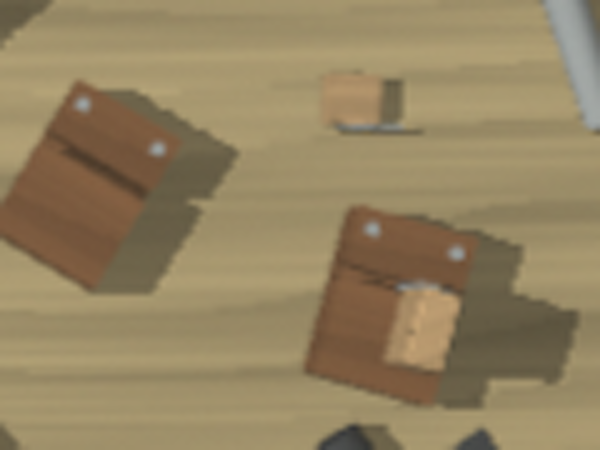

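View pics/b.png

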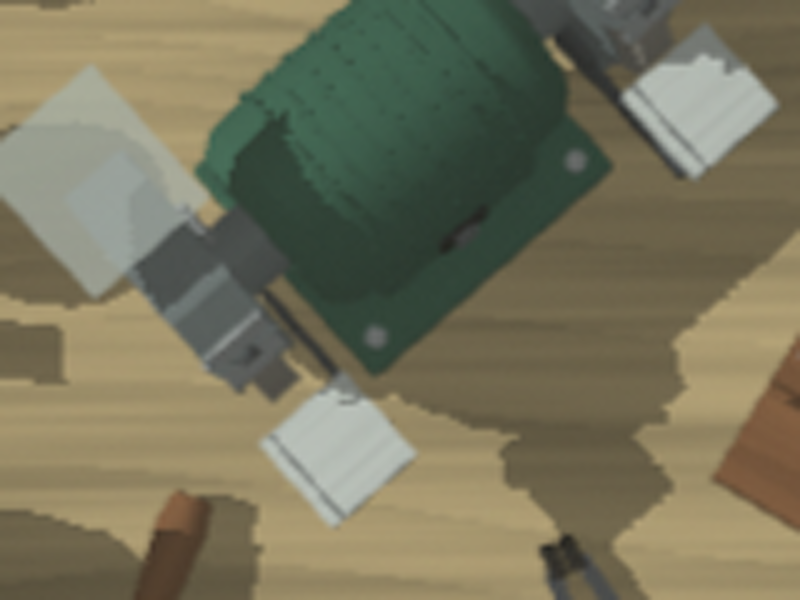

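Right block carries the gauge (blade edge facing up in the image, groove along the dark line). The small gauge at (432,170) is the decoy. Measuring.

Run:
```python
from h import *
ws=[];c=cam('top')
for i in range(4):
    d=cam('top'); ws.append(cloud(d))
W=np.nanmean(ws,0)
img=c['image'];hsv=cv2.cvtColor(img,cv2.COLOR_BGR2HSV)
def fit(mask,box,h,name):
    m=np.zeros(mask.shape,np.uint8);u0,v0,u1,v1=box;m[v0:v1,u0:u1]=mask[v0:v1,u0:u1]
    n,l,st,_=cv2.connectedComponentsWithStats(m);k=1+np.argmax(st[1:,4]);m=(l==k).astype(np.uint8)
    ct=max(cv2.findContours(m,0,2)[0],key=len)[:,0]
    # expand half pixel approx via corners of pixels
    p=np.concatenate([ct+d for d in([-.5,-.5],[.5,-.5],[.5,.5],[-.5,.5])])
    q=np.array([ray(c,u,v,h)[:2] for u,v in p],np.float32)
    (cx,cy),(w,hh),a=cv2.minAreaRect(q);print(name,'centre',round(cx,1),round(cy,1),'size',round(w,1),round(hh,1),'ang',round(a,1),'n',st[k,4],cv2.boxPoints(((cx,cy),(w,hh),a)).round(0).tolist())
z=W[...,2]
fit((z>20)&(z<95),(405,185,475,240),34,'block(h34)')
fit((z>22)&(z<46),(350,160,405,215),34,'block2')
fit((z>60)&(z<95),(405,185,475,240),82,'grip(h82)')
fit((z>119)&(z<139),(262,165,302,207),129,'rest')
fit((hsv[...,1]<60)&(hsv[...,2]>150),(262,165,302,207),129,'rest white')
fit((z>119)&(z<139),(335,100,375,140),129,'rrest')
# heights near grinder left
for v in range(110,200,5): print(v,[int(x) if x==x else -1 for x in z[v,205:310:5]])
for n,(u,v) in dict(s1=(434.5,195.8),s2=(451.2,200.5),g1=(423+5.5,203)).items(): print(n,ray(c,u,v,34))
```

```text
block(h34) centre 432.7 -324.4 size 76.1 103.9 ang 73.1 n 866 [[372.0, -346.0], [471.0, -376.0], [493.0, -303.0], [394.0, -273.0]]
block2 centre 487.2 -138.7 size 73.3 62.8 ang 58.1 n 498 [[441.0, -153.0], [494.0, -186.0], [533.0, -124.0], [480.0, -91.0]]
grip(h82) centre 418.8 -331.0 size 29.6 50.8 ang 72.4 n 164 [[390.0, -337.0], [439.0, -353.0], [448.0, -325.0], [399.0, -309.0]]
rest centre 492.4 113.0 size 64.6 63.5 ang 40.9 n 511 [[447.0, 116.0], [489.0, 68.0], [538.0, 110.0], [496.0, 158.0]]
rest white centre 493.4 113.9 size 66.4 65.4 ang 40.6 n 487 [[447.0, 117.0], [490.0, 67.0], [540.0, 111.0], [497.0, 160.0]]
rrest centre 688.3 -73.7 size 95.0 65.3 ang 40.3 n 540 [[631.0, -80.0], [673.0, -129.0], [746.0, -68.0], [703.0, -18.0]]
110 [0, -2, 0, -3, -2, 0, 0, -1, 0, 0, 0, -1, 0, 0, 158, 173, 178, 185, 187, 187, 184]
115 [0, 0, 0, 0, 1, 1, 252, -2, 0, 1, -2, -1, -1, 162, 172, 181, 184, 185, 189, 185, 184]
120 [0, 0, 0, -1, 253, 251, 252, 0, -1, -2, 0, -1, 166, 173, 181, 184, 188, 188, 185, 187, 181]
125 [0, -2, -2, 254, 253, 250, 248, 246, 0, -2, -1, 160, 174, 184, 183, 186, 18
[... 758 characters left out ...]
 0, 207, 201, 197, 195, 189, 101, 0, 18, 27, 19, 19, 0]
170 [-1, -1, 0, 0, 0, 0, -2, -1, 0, -1, 196, 195, 193, 180, -1, -1, 15, 21, 17, -1, 0]
175 [-2, -1, -3, -1, -2, -1, 0, 0, -3, -2, 0, 185, 177, 151, 1, -1, -2, 11, 0, -1, 0]
180 [0, 0, 0, 0, 0, -1, 0, -1, 0, -4, -3, -1, 0, 1, 1, 128, 129, -1, 0, -1, -2]
185 [-2, -1, 0, -1, 0, 0, -1, 0, -2, 0, -2, 0, 1, 0, 128, 126, 128, 130, 0, 0, 0]
190 [0, 0, 0, -2, 0, -1, 1, -1, 0, -1, -2, 0, 0, 129, 127, 127, 128, 127, 128, 0, 0]
195 [0, 0, -1, 0, -2, -3, 0, -2, -1, 0, 0, -2, -1, 1, 126, 127, 129, 129, 0, -1, 0]
s1 [ 475.63765245 -313.82851292   34.        ]
s2 [ 461.45799074 -361.09824879   34.        ]
g1 [ 455.20884285 -296.10455141   34.        ]
```

Run:
```python
from h import *
c=cam('top');s=cam('scene')
A=cv2.resize(c['image'][185:235,410:470],None,fx=7,fy=7,interpolation=cv2.INTER_CUBIC)
B=cv2.resize(s['image'][170:225,180:240],None,fx=7,fy=7,interpolation=cv2.INTER_CUBIC)
C=np.zeros((400,850,3),np.uint8);C[:350,:420]=A;C[:385,425:845]=B
C=C[:,:800];cv2.imwrite('pics/c.png',C)
h=cv2.cvtColor(c['image'],cv2.COLOR_BGR2HSV);
for v in (209,213,217,221): print(v,h[v,432:458,0].tolist(),c['image'][v,432:458,2].tolist())
yaw=-.293;ex=np.array([np.cos(yaw),np.sin(yaw)]);ey=np.array([-ex[1],ex[0]])
for nm,cc in(('top',c),('scene',s)):
  for dy in(0,-8):
    o=np.array([442,-329.4])+ey*dy
    print(nm,dy,[tuple(np.round(proj(cc,[*(o+ex*x+ey*y),z]),1)) for x,y,z in((1,11,82),(1,-11,82),(-43,-11,82),(-43,11,82))])
print([tuple(np.round(proj(s,[*(np.array([442,-329.4])+ex*x+ey*y),34]),1)) for x,y in((-60,35),(-60,-35),(40,-35),(40,35))])
```

```text
209 [14, 13, 14, 14, 14, 14, 13, 14, 16, 17, 18, 17, 17, 17, 17, 17, 17, 17, 17, 17, 18, 22, 22, 23, 23, 22] [129, 130, 130, 130, 131, 131, 130, 134, 149, 161, 162, 165, 173, 182, 183, 185, 187, 187, 172, 139, 107, 101, 101, 101, 101, 102]
213 [13, 14, 14, 14, 13, 13, 14, 16, 17, 18, 17, 17, 17, 17, 17, 17, 17, 17, 17, 19, 22, 21, 22, 22, 22, 22] [126, 126, 126, 126, 126, 124, 129, 149, 167, 167, 176, 189, 189, 189, 186, 185, 183, 179, 163, 123, 101, 101, 101, 100, 100, 100]
217 [14, 13, 14, 14, 14, 15, 17, 17, 17, 17, 17, 17, 18, 17, 17, 17, 17, 17, 18, 21, 22, 22, 22, 22, 22, 22] [121, 122, 121, 123, 123, 134, 156, 163, 165, 174, 185, 183, 184, 184, 183, 183, 183, 166, 120, 99, 95, 93, 93, 92, 93, 94]
221 [14, 14, 14, 14, 15, 16, 17, 17, 17, 17, 17, 17, 17, 17, 17, 17, 18, 19, 22, 22, 22, 22, 23, 21, 22, 21] [116, 116, 115, 115, 130, 154, 162, 163, 172, 186, 185, 185, 181, 177, 173, 171, 151, 105, 102, 103, 102, 103, 102, 103, 103, 103]
top 0 [(np.float64(441.0), np.float64(205.4)), (np.float64(448.8), np.float64(207.6)), (np.float64(444.6), np.float64(223.0)), (np.float64(436.8), np.float64(220.8))]
top -8 [(np.float64(443.8), np.float64(206.2)), (np.float64(451.6), np.float64(208.4)), (np.float64(447.4), np.float64(223.8)), (np.float64(439.6), np.float64(221.6))]
scene 0 [(np.float64(206.4), np.float64(186.1)), (np.float64(200.1), np.float64(184.4)), (np.float64(209.0), np.float64(176.1)), (np.float64(215.2), np.float64(177.7))]
scene -8 [(np.float64(204.1), np.float64(185.5)), (np.float64(197.8), np.float64(183.7)), (np.float64(206.7), np.float64(175.5)), (np.float64(212.9), np.float64(177.1))]
[(np.float64(227.7), np.float64(188.9)), (np.float64(208.6), np.float64(183.7)), (np.float64(188.6), np.float64(202.9)), (np.float64(208.6), np.float64(208.8))]
```

View pics/c.png

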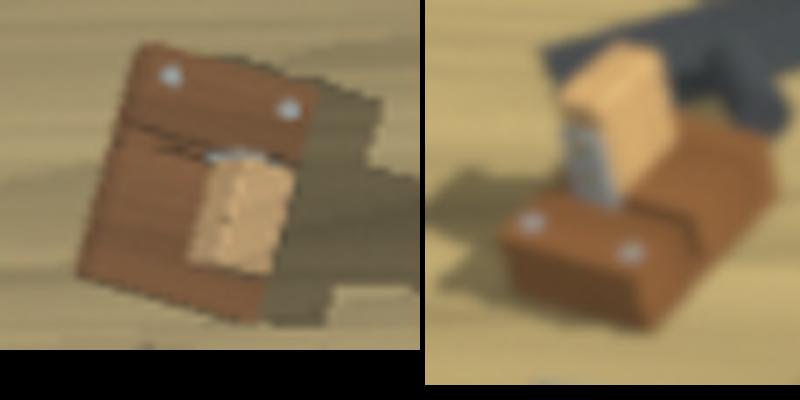

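The gauge sits about 8 mm toward −y of the block's centre in the groove; in the crop, the grip's top face centre is at about (445.5,215) in the top view. Moving above it while computing shield clearance.

```bash
cat >> h.py <<'E'
def to(x,y,z,yaw):
    s=env.state();p=np.array(s['eef_pos']);w=s['tcp_rot'][2]
    d=np.array([x,y,z])-p;c,n=np.cos(w),np.sin(w)
    print('tool m',np.round([(c*d[0]+n*d[1])/1e3,(n*d[0]-c*d[1])/1e3,-d[2]/1e3,w-yaw],4),'t',s['t'],'pos',p.round(1),'f',np.round(s['ft_force'],1),'op',s['opening'],'rot',np.round(s['tcp_rot'],4))
E
python3 -m pendant '[[[1,0.04,-0.025,0,0.15],[1,0.08,-0.05,0,0.3],[1,0.12,-0.075,0,0.45],[1,0.16,-0.1,0,0.6],[1,0.2,-0.125,0,0.638],[1,0.24,-0.15,0,0.638],[1,0.2835,-0.173,0,0.638],[1,0.2835,-0.173,0.04,0.638]]]'
python3 - <<'E'
from h import *
to(419.6,-329.5,130,-.293)
W=np.load('W0.npy')[100:200,200:310].reshape(-1,3);W=W[W[:,2]>200]
a=np.radians(40.8);e=np.array([np.cos(a),np.sin(a)]);f=np.array([-e[1],e[0]])
d=W[:,:2]-[515,132.6];x=d@e;y=d@f
for z in(205,215,225,235): print(z,'min x beyond rest edge',x[(W[:,2]>z)&(W[:,2]<z+10)].min(),'y',y[(W[:,2]>z)&(W[:,2]<z+10)].min())
E
```

```text
t: 1.3
eef_pos: [424.1, -327.4, 178.1]
tcp_rot: [3.138, -0.008, -0.288]
ft_force: [0.5, -0.6, -1.3]
opening: 1.003
tool m [-0.0037  0.0033  0.0481  0.0046] t 1.3 pos [ 424.1 -327.4  178.1] f [ 0.5 -0.6 -1.3] op 1.0032189598537602 rot [ 3.138  -0.0081 -0.2884]
205 min x beyond rest edge 52.778755279861834 y -26.88274240748691
215 min x beyond rest edge 81.04979154938793 y -26.541080433023527
225 min x beyond rest edge 81.91391242637538 y -37.524948840786045
235 min x beyond rest edge 90.78666144002877 y -37.71027310274987
```

```bash
python3 -m pendant '[[[1,0,0,0,0],[1,0,0,0.04,0],[1,0,0,0.08,0],[1,0,0,0.11,0],[1,0,0,0.1247,0],[1,0,0,0.1247,0],[0.5,0,0,0.1247,0],[0.5,0,0,0.1247,0]]]'
python3 - <<'E'
from h import *
to(419.6,-329.5,50,-.293)
s=cam('scene');c=cam('top')
B=cv2.resize(s['image'][140:230,150:260],None,fx=7,fy=6,interpolation=cv2.INTER_CUBIC)
cv2.imwrite('pics/d.png',B)
E
```

```text
t: 2.1
eef_pos: [419.9, -330.5, 51.4]
tcp_rot: [3.141, -0.002, -0.294]
ft_force: [0.2, -0.2, 0.5]
opening: 0.888
tool m [-0.0006 -0.0008  0.0014 -0.0008] t 2.1 pos [ 419.9 -330.5   51.4] f [ 0.2 -0.2  0.5] op 0.8884856028556276 rot [ 3.1405e+00 -1.8000e-03 -2.9380e-01]
```

View pics/d.png

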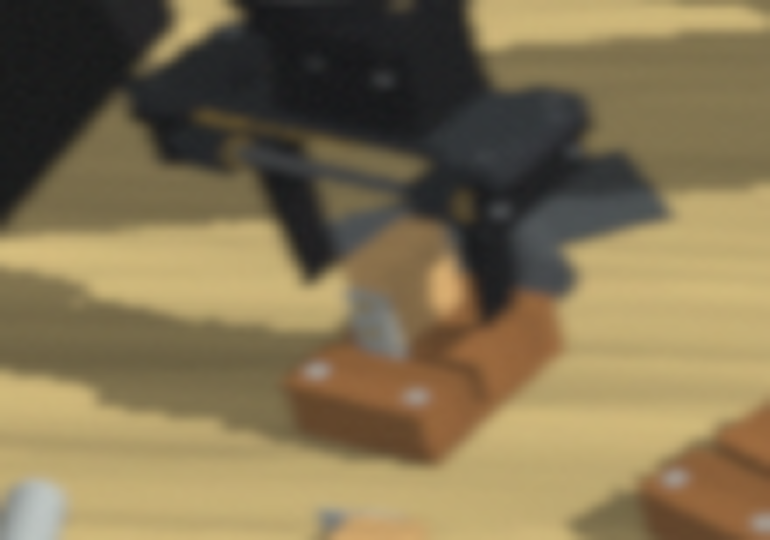

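The jaws straddle the grip (finger tips at crop (310,275) and (490,315), grip between them). Closing.

```bash
python3 -m pendant '[[[0,0,0,0,0],[0,0,0,0,0],[0,0,0,0,0],[0,0,0,0,0],[0,0,0,0,0],[0,0,0,0,0],[0,0,0,0,0],[0,0,0,0,0]]]'
```

```text
t: 3.0
eef_pos: [419.6, -329.6, 49.9]
tcp_rot: [3.142, -0.0, -0.293]
ft_force: [-0.9, -1.3, -0.7]
opening: 0.231
```

```bash
python3 -m pendant '[[[0,0,0,-0.015,0],[0,0,0,-0.045,0],[0,0,0,-0.09,0],[0,-0.005,-0.04,-0.13,-0.1],[0,-0.01,-0.08,-0.14,-0.22],[0,-0.0147,-0.125,-0.14,-0.36],[0,-0.02,-0.17,-0.14,-0.5],[0,-0.0252,-0.215,-0.14,-0.64]]]'
python3 - <<'E'
from h import *
to(499.6,119.2,190,.712)
s=cam('scene');c=cam('top')
# rest in scene
z=cloud(s)
cv2.imwrite('pics/e.png',cv2.resize(s['image'][205:265,230:320],None,fx=8,fy=8,interpolation=cv2.INTER_CUBIC))
a=np.radians(40.8);e=np.array([np.cos(a),np.sin(a)]);f=np.array([-e[1],e[0]]);o=np.array([515.1,132.6])
for cc in(c,s): print([tuple(np.round(proj(cc,[*(o+e*x+f*y),129]),1)) for x,y in((0,30),(0,-30),(-60,-30),(-60,30))])
E
```

```text
t: 3.8
eef_pos: [457.5, -114.8, 190.1]
tcp_rot: [3.141, -0.0, 0.352]
ft_force: [0.5, -0.7, -0.9]
opening: 0.229
tool m [ 1.202e-01 -2.051e-01  1.000e-04 -3.598e-01] t 3.8 pos [ 457.5 -114.8  190.1] f [ 0.5 -0.7 -0.9] op 0.22903014325789237 rot [ 3.1412e+00 -3.0000e-04  3.5220e-01]
[(np.float64(266.6), np.float64(188.7)), (np.float64(283.5), np.float64(173.8)), (np.float64(298.3), np.float64(190.6)), (np.float64(281.4), np.float64(205.5))]
[(np.float64(372.4), np.float64(193.5)), (np.float64(354.8), np.float64(202.0)), (np.float64(340.4), np.float64(190.2)), (np.float64(357.8), np.float64(182.2))]
```

```bash
python3 -m pendant '[[[0,0.02,-0.035,0,-0.06],[0,0.045,-0.078,0,-0.13],[0,0.07,-0.12,0,-0.2],[0,0.095,-0.163,0,-0.29],[0,0.1196,-0.2072,0,-0.365],[0,0.1196,-0.2072,0.01,-0.365],[0,0.1196,-0.2072,0.02,-0.365],[0,0.1196,-0.2072,0.02,-0.365]]]'
python3 - <<'E'
from h import *
to(499.6,119.2,170,.712)
s=cam('scene');c=cam('top')
A=cv2.resize(s['image'][160:220,315:395],None,fx=8,fy=8,interpolation=cv2.INTER_CUBIC)
cv2.imwrite('pics/e.png',A)
a=np.radians(40.8);e=np.array([np.cos(a),np.sin(a)]);f=np.array([-e[1],e[0]]);o=np.array([515.1,132.6])
pr=lambda x,y,z:tuple(np.round(((np.array(proj(s,[*(o+e*x+f*y),z]))+.5-[315,160])*8)).astype(int))
print('rest corners',[pr(x,y,129) for x,y in((0,30),(0,-30),(-60,-30),(-60,30))])
print('blade tip',[pr(1.5,y,134) for y in(10,-10)],'grip bottom',[pr(x,y,154) for x,y in((1.5,11),(-42.5,11))])
E
```

```text
t: 4.7
eef_pos: [498.9, 117.9, 168.4]
tcp_rot: [-3.14, 0.003, 0.71]
ft_force: [-0.3, 0.1, -0.7]
opening: 0.229
tool m [ 0.0014 -0.0005 -0.0016 -0.0019] t 4.7 pos [498.9 117.9 168.4] f [-0.3  0.1 -0.7] op 0.22866806092885816 rot [-3.1402e+00  2.6000e-03  7.1010e-01]
rest corners [(np.int64(463), np.int64(272)), (np.int64(322), np.int64(340)), (np.int64(207), np.int64(245)), (np.int64(346), np.int64(182))]
blade tip [(np.int64(421), np.int64(285)), (np.int64(374), np.int64(307))] grip bottom [(np.int64(428), np.int64(235)), (np.int64(341), np.int64(168))]
```

View pics/e.png

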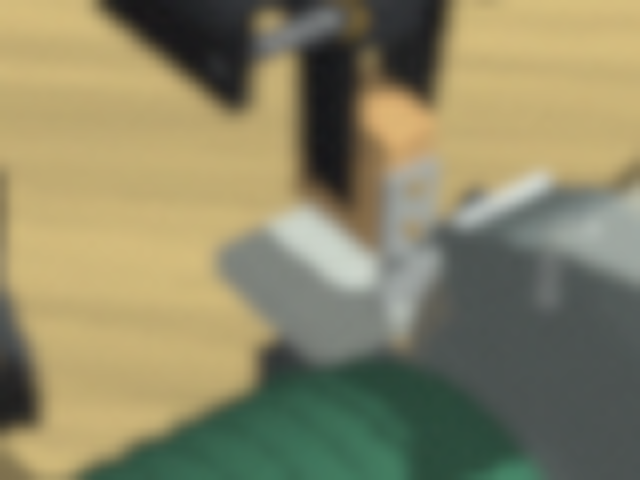

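The picture shows the blade (crop (400,200)) over the rest's wheel-side edge, held square; the crop isn't sharp enough to see the gap, so I go by feel.

```bash
python3 -m pendant '[[[0,0,0,0,0],[0,0,0,0.002,0],[0,0,0,0.003,0],[0,0,0,0.004,0],[0,0,0,0.005,0],[0,0,0,0.006,0],[0,0,0,0.007,0],[0,0,0,0.007,0]]]'
```

```text
t: 5.6
eef_pos: [499.8, 119.1, 162.8]
tcp_rot: [3.141, -0.0, 0.712]
ft_force: [1.1, 0.7, -1.6]
opening: 0.23
```

```bash
python3 -m pendant '[[[0,0,0,0.001,0],[0,0,0,0.001,0],[0,0,0,0.002,0],[0,0,0,0.003,0],[0,0,0,0.004,0],[0,0,0,0.004,0],[0,0,0,0.004,0],[0,0,0,0.004,0]]]'
```

```text
t: 6.4
eef_pos: [499.8, 119.1, 158.8]
tcp_rot: [3.141, -0.0, 0.712]
ft_force: [3.2, 1.7, -2.9]
opening: 0.233
```

Run:
```python
from h import *
for i in range(5):
    cam('top');s=env.state();print(np.round(s['ft_force'],1),np.round(s['moment'],2),np.round(s['eef_pos'],2))
```

```text
[ 1.8  2.2 -1.2] [ 0.34 -0.59 -0.02] [499.77 119.08 158.82]
[ 3.1  1.4 -1.9] [ 0.38 -0.63  0.02] [499.78 119.1  158.83]
[ 2.3  2.6 -3.2] [ 0.34 -0.61 -0.01] [499.78 119.09 158.85]
[ 3.2  2.7 -2.8] [ 0.36 -0.64 -0.04] [499.77 119.08 158.86]
[ 3.4  1.4 -2.7] [ 0.38 -0.63  0.  ] [499.78 119.06 158.85]
```

```bash
python3 -m pendant '[[[0,0.0003,0,0,0],[0,0.0006,0,0,0],[0,0.001,0,0,0],[0,0.001,0,0,0],[0,0.001,0,0,0],[0,0.001,0,0,0],[0,0.001,0,0,0],[0,0.001,0,0,0]]]'
python3 - <<'E'
from h import *
for i in range(4):
    cam('top');s=env.state();print(np.round(s['ft_force'],1),np.round(s['moment'],2),np.round(s['eef_pos'],2))
E
```

```text
t: 7.45
eef_pos: [500.4, 119.7, 158.9]
tcp_rot: [3.142, 0.0, 0.712]
ft_force: [0.2, -0.2, -1.0]
opening: 0.233
[ 0.5 -0.1 -0.7] [-0.08 -0.03  0.06] [500.45 119.68 158.91]
[ 0.1 -0.3 -0.5] [-0.01 -0.01 -0.02] [500.46 119.67 158.91]
[-0.6 -0.7 -0.9] [-0.01 -0.01  0.02] [500.4  119.69 158.9 ]
[-0.1  0.9 -0.8] [-0.06 -0.02 -0.01] [500.44 119.68 158.89]
```

```bash
python3 -m pendant '[[[0,0.0004,0,0.001,0],[0,0.0004,0,0.003,0],[0,0.0004,0,0.005,0],[0,0.0004,0,0.007,0],[0,0.0004,0,0.009,0],[0,0.0004,0,0.0105,0],[0,0.0004,0,0.0115,0],[0,0.0004,0,0.0115,0]]]'
python3 - <<'E'
from h import *
for i in range(3):
    cam('top');s=env.state();print(np.round(s['ft_force'],1),np.round(s['moment'],2),np.round(s['eef_pos'],2))
E
```

```text
t: 8.45
eef_pos: [500.7, 120.0, 147.3]
tcp_rot: [-3.142, 0.0, 0.712]
ft_force: [-0.5, 0.1, -0.7]
opening: 0.23
[ 0.   0.2 -0.8] [-0.03 -0.07 -0.  ] [500.75 119.95 147.37]
[-0.4 -0.1 -0.6] [ 0.01 -0.01  0.01] [500.79 119.94 147.42]
[-0.4 -0.2 -0. ] [ 0.01 -0.02 -0.03] [500.78 119.97 147.46]
```

```bash
python3 -m pendant '[[[0,0,0,0.0005,0],[0,0,0,0.001,0],[0,0,0,0.0015,0],[0,0,0,0.002,0],[0,0,0,0.0024,0],[0,0,0,0.0024,0],[0,0,0,0.0024,0],[0,0,0,0.0024,0]]]'
python3 - <<'E'
from h import *
for i in range(3):
    cam('top');s=env.state();print(np.round(s['ft_force'],1),np.round(s['moment'],2),np.round(s['eef_pos'],2))
E
```

```text
t: 9.4
eef_pos: [500.7, 119.9, 145.0]
tcp_rot: [3.142, 0.0, 0.712]
ft_force: [-0.1, 0.3, -1.2]
opening: 0.228
[-0.1 -0.5 -0.7] [-0.04 -0.06  0.01] [500.76 119.94 145.03]
[ 0.2  0.9 -1.4] [-0.04  0.01 -0.01] [500.75 119.95 145.03]
[ 0.3  0.1 -0.7] [-0.01 -0.01  0.02] [500.75 119.94 145.03]
```

```bash
python3 -m pendant '[[[0,0,0,0.0003,0],[0,0,0,0.0006,0],[0,0,0,0.001,0],[0,0,0,0.001,0],[0,0,0,0.001,0],[0,0,0,0.001,0],[0,0,0,0.001,0],[0,0,0,0.001,0]]]'
python3 - <<'E'
from h import *
for i in range(3):
    cam('top');s=env.state();print(np.round(s['ft_force'],1),np.round(s['moment'],2),np.round(s['eef_pos'],2))
E
```

```text
t: 10.35
eef_pos: [500.8, 120.0, 144.8]
tcp_rot: [3.141, -0.001, 0.712]
ft_force: [-3.4, -0.7, 9.9]
opening: 0.231
[-3.1 -0.7 10.7] [-0.17  0.65  0.02] [500.79 119.96 144.85]
[-2.9 -0.1 10.8] [-0.08  0.62  0.02] [500.8  119.97 144.83]
[-4.1 -0.2 10.8] [-0.11  0.62  0.02] [500.79 119.95 144.82]
```

```bash
python3 -m pendant '[[[0,0,0,-0.0008,0],[0.45,0,0,-0.0008,0],[0.45,0,0,-0.0008,0],[0.45,0,0,-0.0008,0],[0.45,0,0,-0.0008,0],[0.45,0,0,-0.004,0],[0.45,0,0,-0.015,0],[0.45,0,0,-0.035,0]]]'; python3 -m pendant '[[[0.45,0,0,-0.03,0],[0.45,-0.02,0,-0.03,0],[0,-0.065,0,-0.03,0],[0,-0.065,0,0,0],[0,-0.065,0,0.03,0],[0,-0.065,0,0.05,0],[0,-0.065,0,0.066,0],[0,-0.065,0,0.066,0]]]'
python3 - <<'E'
from h import *
to(451,77,113,.712)
s=cam('scene');c=cam('top')
A=cv2.resize(s['image'][150:220,315:395],None,fx=5,fy=8,interpolation=cv2.INTER_CUBIC)
B=cv2.resize(c['image'][140:220,235:315],None,fx=5,fy=7,interpolation=cv2.INTER_CUBIC)
cv2.imwrite('pics/f.png',np.hstack([A,B]))
E
```

```text
t: 11.3
eef_pos: [500.3, 119.9, 179.2]
tcp_rot: [-3.141, 0.002, 0.712]
ft_force: [0.5, -0.1, -0.2]
opening: 0.452
t: 12.1
eef_pos: [451.0, 77.4, 112.2]
tcp_rot: [-3.14, 0.002, 0.712]
ft_force: [-0.2, -0.0, 1.1]
opening: 0.024
tool m [-0.0003  0.0003 -0.0008 -0.0003] t 12.1 pos [451.   77.4 112.2] f [-0.2 -0.   1.1] op 0.024152063910366024 rot [-3.1402e+00  1.9000e-03  7.1170e-01]
```

View pics/f.png

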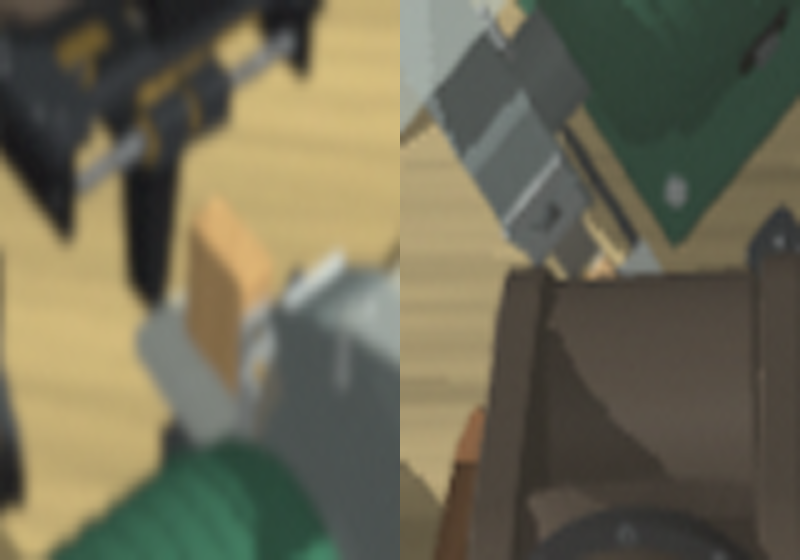

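The gauge stands upright on the rest, blade in the gap (left crop (240,320)), with the closed fingers behind the outer edge. No force guard exists within a call, so I estimate the wheel gap from the first pictures before pushing.

Run:
```python
from h import *
c=cam('top');im=cv2.imread('pics/top0.png').astype(np.float32)
W=np.load('W0.npy')[...,2].astype(np.float32)
a=.712;e=np.array([np.cos(a),np.sin(a)]);f=np.array([-e[1],e[0]]);o=np.array([515.1,132.6])
xs=np.arange(-10,36,1.)
print('x   gray mean at y=-6..6 ; depth')
ys=np.arange(-6,7,2.)
P=np.array([[proj(c,[*(o+e*x+f*y),127]) for x in xs] for y in ys],np.float32)
g=cv2.remap(im,P[...,0],P[...,1],cv2.INTER_LINEAR)
d=cv2.remap(W,P[...,0],P[...,1],cv2.INTER_NEAREST)
for i,x in enumerate(xs): print(int(x),g[:,i].mean(0).round().astype(int).tolist(),g[:,i,2].round().astype(int).tolist(),d[::2,i].round())
```

```text
x   gray mean at y=-6..6 ; depth
-10 [180, 188, 181] [181, 181, 181, 181, 181, 181, 181] [127. 127. 133. 126.]
-9 [181, 189, 181] [182, 182, 182, 181, 181, 181, 182] [127. 128. 127. 130.]
-8 [182, 189, 182] [182, 182, 182, 182, 181, 181, 182] [127. 128. 127. 125.]
-7 [182, 190, 182] [182, 183, 183, 182, 182, 182, 182] [127. 129. 130. 125.]
-6 [182, 190, 183] [183, 183, 183, 183, 182, 182, 182] [131. 129. 130. 133.]
-5 [182, 189, 182] [182, 182, 182, 183, 182, 182, 182] [127. 131. 129. 133.]
-4 [181, 189, 182] [182, 182, 182, 182, 182, 181, 182] [127. 131. 129. 127.]
-3 [181, 189, 181] [181, 181, 181, 182, 181, 181, 182] [127. 125. 129. 127.]
-2 [180, 188, 181] [180, 180, 180, 181, 181, 180, 181] [132. 125. 126. 130.]
-1 [176, 185, 179] [179, 178, 179, 179, 179, 179, 179] [132. 125. 126. 130.]
0 [168, 180, 176] [175, 176, 176, 176, 176, 176, 175] [132. 125. 126. 127.]
1 [157, 172, 171] [170, 173, 172, 172, 171, 171, 170] [132.  -2. 127. 127.]
2 [141, 163, 166] [164, 168, 168, 167, 166, 166, 165] [ 0. -4. -7. -0.]
3 [126, 153, 161] [158, 163, 163, 163, 161, 162, 161] [ 0. -4. -7. -0.]

[... 1500 characters left out ...]
 81, 81] [157. 153. 155. 155.]
26 [73, 80, 82] [83, 82, 82, 82, 82, 82, 82] [157. 157. 155. 155.]
27 [74, 81, 82] [83, 82, 83, 82, 82, 82, 82] [158. 161. 160. 159.]
28 [74, 81, 83] [82, 83, 83, 83, 83, 83, 83] [158. 161. 160. 159.]
29 [76, 82, 84] [83, 84, 84, 83, 84, 84, 84] [158. 161. 159. 159.]
30 [79, 85, 85] [85, 85, 86, 85, 85, 86, 86] [162. 165. 159. 178.]
31 [83, 88, 87] [88, 87, 87, 87, 87, 88, 88] [178. 178. 176. 178.]
32 [87, 90, 89] [90, 89, 89, 89, 89, 89, 90] [178. 178. 176. 178.]
33 [89, 92, 90] [91, 90, 90, 90, 90, 91, 91] [178. 178. 181. 179.]
34 [90, 93, 91] [91, 91, 91, 91, 91, 91, 91] [179. 181. 181. 185.]
35 [90, 92, 90] [92, 90, 91, 89, 92, 89, 91] [179. 181. 181. 185.]
```

Estimated gap is ~12.8 mm, so ~9.8 mm of rest travel after contact at ~15.6 mm. I'll approach in checked steps.

```bash
python3 -m pendant '[[[0,0.004,0,0,0],[0,0.008,0,0,0],[0,0.012,0,0,0],[0,0.013,0,0,0],[0,0.014,0,0,0],[0,0.015,0,0,0],[0,0.016,0,0,0],[0,0.017,0,0,0]]]'
python3 - <<'E'
from h import *
for i in range(2):
    cam('top');s=env.state();print(np.round(s['ft_force'],1),np.round(s['moment'],2),np.round(s['eef_pos'],2), 'along',np.round(np.array(s['ft_force'])@[.757,.653,0],1), 'pos',((np.array(s['eef_pos'])-[515.1,132.6,0])@[.757,.653,0]).round(2)+84)
E
```

```text
t: 13.05
eef_pos: [463.9, 88.3, 113.0]
tcp_rot: [-3.141, 0.001, 0.712]
ft_force: [-2.6, -4.3, 3.6]
opening: 0.005
[-2.2 -3.3  3.6] [-0.62  0.46 -0.03] [463.98  88.32 113.  ] along -3.8 pos 16.39
[-2.3 -4.9  3.3] [-0.67  0.54 -0.03] [463.96  88.35 112.99] along -4.9 pos 16.39
```

```bash
python3 -m pendant '[[[0,0.0005,0,0,0],[0,0.001,0,0,0],[0,0.0016,0,0,0],[0,0.0022,0,0,0],[0,0.0028,0,0,0],[0,0.0034,0,0,0],[0,0.004,0,0,0],[0,0.0045,0,0,0]]]'
python3 - <<'E'
from h import *
s=env.state()
for i in range(3):
    cam('top');s=env.state();print(np.round(s['ft_force'],1),'along',np.round(np.array(s['ft_force'])@[.757,.653,0],1), 'pos',((np.array(s['eef_pos'])-[515.1,132.6,0])@[.757,.653,0]).round(2)+84)
cc=cam('scene');A=cc['image']; cv2.imwrite('pics/g.png',cv2.resize(A[175:215,350:390],None,fx=12,fy=12,interpolation=cv2.INTER_CUBIC))
E
```

```text
t: 13.95
eef_pos: [467.4, 91.3, 113.0]
tcp_rot: [-3.141, 0.001, 0.712]
ft_force: [-3.0, -4.3, 3.3]
opening: 0.005
[-4.1 -2.9  3.9] along -5.0 pos 20.990000000000002
[-3.3 -3.3  2.4] along -4.7 pos 21.009999999999998
[-2.8 -3.8  2.9] along -4.6 pos 21.009999999999998
```

View pics/g.png

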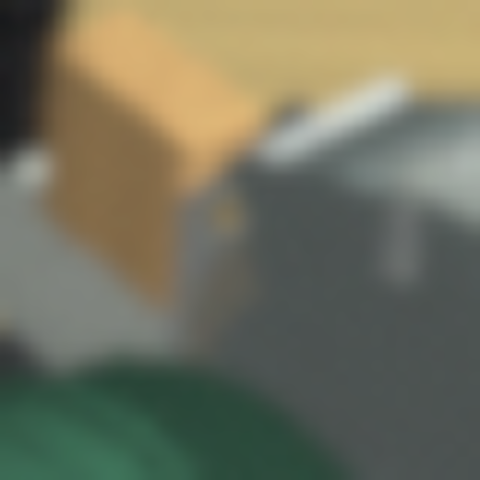

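```bash
cat > chk.py <<'E'
from h import *
import sys
F=[];
for i in range(3): cam('top');s=env.state();F.append(np.array(s['ft_force'])@[.757,.653,0])
m=np.mean(F);print('t',round(s['t'],2),'along',m.round(2),'pos',((np.array(s['eef_pos'])-[515.1,132.6,0])@[.757,.653,0]+84).round(2),'Fz',s['ft_force'][2].round(1) if hasattr(s['ft_force'][2],'round') else s['ft_force'][2])
sys.exit(0 if m>-6.2 else 1)
E
python3 -m pendant '[[[0,0.0002,0,0,0],[0,0.0004,0,0,0],[0,0.0006,0,0,0],[0,0.0008,0,0,0],[0,0.001,0,0,0],[0,0.001,0,0,0],[0,0.001,0,0,0],[0,0.001,0,0,0]]]' >/dev/null; python3 chk.py && python3 -m pendant '[[[0,0.0001,0,0,0],[0,0.0002,0,0,0],[0,0.0003,0,0,0],[0,0.0004,0,0,0],[0,0.0004,0,0,0],[0,0.0004,0,0,0],[0,0.0004,0,0,0],[0,0.0004,0,0,0]]]' >/dev/null && python3 chk.py && python3 -m pendant '[[[0,0.0001,0,0,0],[0,0.0002,0,0,0],[0,0.0003,0,0,0],[0,0.0003,0,0,0],[0,0.0003,0,0,0],[0,0.0003,0,0,0],[0,0.0003,0,0,0],[0,0.0003,0,0,0]]]' >/dev/null && python3 chk.py && python3 -m pendant '[[[0,0.0001,0,0,0],[0,0.0002,0,0,0],[0,0.0003,0,0,0],[0,0.0003,0,0,0],[0,0.0003,0,0,0],[0,0.0003,0,0,0],[0,0.0003,0,0,0],[0,0.0003,0,0,0]]]' >/dev/null && python3 chk.py
```

```text
t 15.1 along -5.13 pos 22.07 Fz 3.1
t 16.05 along -5.27 pos 22.44 Fz 3.5
t 17.0 along -5.24 pos 22.71 Fz 4.0
t 17.95 along -5.91 pos 23.0 Fz 3.4
```

```bash
python3 -m pendant '[[[0,0.0001,0,0,0],[0,0.0002,0,0,0],[0,0.0003,0,0,0],[0,0.0003,0,0,0],[0,0.0003,0,0,0],[0,0.0003,0,0,0],[0,0.0003,0,0,0],[0,0.0003,0,0,0]]]' >/dev/null; python3 chk.py && python3 -m pendant '[[[0,0.0001,0,0,0],[0,0.0002,0,0,0],[0,0.0003,0,0,0],[0,0.0003,0,0,0],[0,0.0003,0,0,0],[0,0.0003,0,0,0],[0,0.0003,0,0,0],[0,0.0003,0,0,0]]]' >/dev/null && python3 chk.py && python3 -m pendant '[[[0,0.0001,0,0,0],[0,0.0002,0,0,0],[0,0.0003,0,0,0],[0,0.0003,0,0,0],[0,0.0003,0,0,0],[0,0.0003,0,0,0],[0,0.0003,0,0,0],[0,0.0003,0,0,0]]]' >/dev/null && python3 chk.py && python3 -m pendant '[[[0,0.0001,0,0,0],[0,0.0002,0,0,0],[0,0.0003,0,0,0],[0,0.0003,0,0,0],[0,0.0003,0,0,0],[0,0.0003,0,0,0],[0,0.0003,0,0,0],[0,0.0003,0,0,0]]]' >/dev/null && python3 chk.py
```

```text
t 18.9 along -4.76 pos 23.3 Fz 2.9
t 19.85 along -5.48 pos 23.59 Fz 3.5
t 20.8 along -7.76 pos 23.61 Fz 4.9
```

Stop felt: position no longer advances and force rises to 7.8 N. One 0.1 mm touch more for a definite nip, then back away.

```bash
python3 -m pendant '[[[0,0.00005,0,0,0],[0,0.0001,0,0,0],[0,0.0001,0,0,0],[0,0.0001,0,0,0],[0,0.0001,0,0,0],[0,0.0001,0,0,0],[0,0.0001,0,0,0],[0,0.0001,0,0,0]]]' >/dev/null; python3 chk.py
```

```text
t 21.75 along -8.38 pos 23.6 Fz 5.2
```

```bash
python3 -m pendant '[[[0,-0.003,0,0,0],[0,-0.012,0,0,0],[0,-0.016,0,-0.04,0],[0.3,-0.016,0,-0.085,0],[0.5,0.01,0,-0.085,0],[0.5,0.035,0,-0.085,0],[0.5,0.0471,0,-0.085,0],[0.5,0.0471,0,-0.085,0]]]'; python3 -m pendant '[[[0.5,0,0,0,0],[0.5,0,0,0.02,0],[0.5,0,0,0.04,0],[0.5,0,0,0.05,0],[0.5,0,0,0.053,0],[0.5,0,0,0.053,0],[0.5,0,0,0.053,0],[0.5,0,0,0.053,0]]]';  python3 - <<'E'
from h import *
s=cam('scene');c=cam('top')
A=cv2.resize(s['image'][150:220,315:395],None,fx=8,fy=8,interpolation=cv2.INTER_CUBIC)
cv2.imwrite('pics/i.png',A)
E
```

```text
t: 22.55
eef_pos: [506.0, 124.7, 197.4]
tcp_rot: [-3.141, 0.0, 0.713]
ft_force: [0.1, -0.8, -0.2]
opening: 0.368
t: 23.35
eef_pos: [506.0, 124.3, 145.7]
tcp_rot: [3.141, -0.001, 0.712]
ft_force: [-0.5, -0.8, -0.3]
opening: 0.497
```

View pics/i.png

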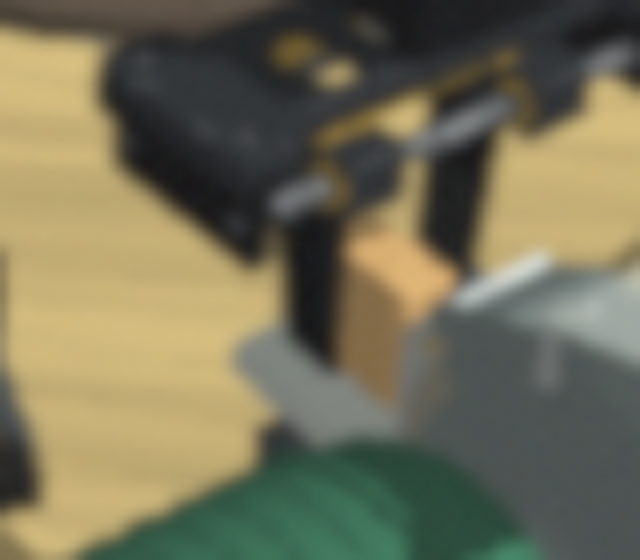

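Fingers straddle the grip again (crop (310,290) and (460,190)), gauge upright and the rest up to the blade. Close and draw up.

```bash
python3 -m pendant '[[[0,0,0,0,0],[0,0,0,0,0],[0,0,0,0,0],[0,0,0,0,0],[0,0,0,0,0],[0,0,0,0,0],[0,0,0,0,0],[0,0,0,0,0]]]';python3 chk.py; python3 -m pendant '[[[0,0,0,-0.0005,0],[0,0,0,-0.001,0],[0,0,0,-0.002,0],[0,0,0,-0.003,0],[0,0,0,-0.004,0],[0,0,0,-0.005,0],[0,0,0,-0.006,0],[0,0,0,-0.007,0]]]';python3 chk.py
```

```text
t: 24.25
eef_pos: [505.8, 124.3, 145.0]
tcp_rot: [3.141, -0.0, 0.712]
ft_force: [-0.4, -0.3, 0.4]
opening: 0.227
t 24.4 along 0.12 pos 71.47 Fz 1.3
t: 25.2
eef_pos: [505.7, 124.3, 152.2]
tcp_rot: [3.142, -0.0, 0.712]
ft_force: [0.6, 1.5, -2.6]
opening: 0.231
t 25.35 along -0.16 pos 71.48 Fz 0.9
```

Drag felt (about 2 N down while sliding, −2.6 vs −0.6 N free). Drawing fully out and returning.

```bash
python3 -m pendant '[[[0,0,0,-0.004,0],[0,0,0,-0.009,0],[0,0,0,-0.016,0],[0,0,0,-0.03,0],[0,-0.025,0.015,-0.038,0.04],[0,-0.065,0.045,-0.038,0.12],[0,-0.1,0.075,-0.038,0.22],[0,-0.136,0.105,-0.038,0.34]]]'; python3 -m pendant '[[[0,-0.02,0.045,0,0.1],[0,-0.04,0.09,0,0.2],[0,-0.06,0.135,0,0.33],[0,-0.081,0.18,0,0.46],[0,-0.102,0.225,0,0.58],[0,-0.122,0.265,0,0.665],[0,-0.122,0.265,0,0.665],[0,-0.122,0.265,0,0.665]]]';python3 -c "
from h import *
to(419.6,-329.5,80,-.293)"
```

```text
t: 26.15
eef_pos: [470.8, -45.6, 190.8]
tcp_rot: [3.141, -0.001, 0.368]
ft_force: [0.3, -0.1, -1.0]
opening: 0.231
t: 26.95
eef_pos: [453.4, -335.8, 190.2]
tcp_rot: [-3.141, 0.0, -0.294]
ft_force: [-1.1, -0.4, -1.0]
opening: 0.231
tool m [-0.0342  0.0037  0.1102 -0.0015] t 26.95 pos [ 453.4 -335.8  190.2] f [-1.1 -0.4 -1. ] op 0.23116748085472621 rot [-3.1414e+00  5.0000e-04 -2.9450e-01]
```

```bash
python3 -m pendant '[[[0,-0.02,0.002,0,0],[0,-0.0343,0.0042,0,0],[0,-0.0343,0.0042,0.03,0],[0,-0.0343,0.0042,0.06,0],[0,-0.0343,0.0042,0.09,0],[0,-0.0343,0.0042,0.11,0],[0,-0.0343,0.0042,0.11,0],[0,-0.0343,0.0042,0.11,0]]]';python3 -c "
from h import *
to(419.6,-329.5,80,-.293)
s=cam('scene')
cv2.imwrite('pics/j.png',cv2.resize(s['image'][160:220,175:245],None,fx=8,fy=8,interpolation=cv2.INTER_CUBIC))
to(419.6,-329.5,80,-.293)"
```

```text
t: 27.75
eef_pos: [420.1, -328.9, 80.8]
tcp_rot: [3.142, -0.0, -0.292]
ft_force: [0.3, -0.8, -0.5]
opening: 0.231
tool m [-0.0003  0.0007  0.0008  0.0009] t 27.75 pos [ 420.1 -328.9   80.8] f [ 0.3 -0.8 -0.5] op 0.2312927574588432 rot [ 3.1415e+00 -1.0000e-04 -2.9210e-01]
tool m [-0.0007  0.0004  0.0013  0.0006] t 27.8 pos [ 420.3 -329.3   81.3] f [-0.2  0.2 -0.6] op 0.22772724008169876 rot [ 3.1409e+00 -1.2000e-03 -2.9240e-01]
```

View pics/j.png

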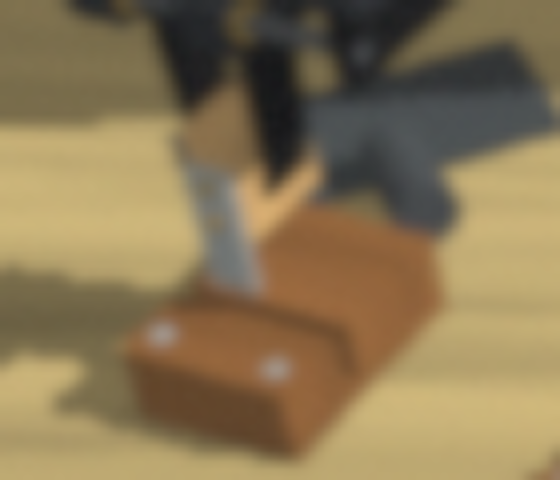

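The blade hangs above the groove (tip at crop (230,285), groove line just below). Lowering by feel.

```bash
python3 -m pendant '[[[0,0,0,0.003,0],[0,0,0,0.006,0],[0,0,0,0.009,0],[0,0,0,0.011,0],[0,0,0,0.0125,0],[0,0,0,0.014,0],[0,0,0,0.014,0],[0,0,0,0.014,0]]]';python3 -c "
from h import *
for i in range(3):
    cam('top');s=env.state();print(np.round(s['ft_force'],1),np.round(s['moment'],2),np.round(s['eef_pos'],2))"
```

```text
t: 28.6
eef_pos: [419.9, -329.4, 66.0]
tcp_rot: [3.142, -0.0, -0.293]
ft_force: [-0.0, 0.9, -0.3]
opening: 0.226
[ 0.4 -0.5 -0.9] [ 0.08  0.04 -0.01] [ 419.92 -329.42   66.07]
[ 0.7 -0.7 -0.1] [0.09 0.03 0.01] [ 419.93 -329.43   66.11]
[-0.6 -0.1 -1.5] [ 0.07 -0.01  0.01] [ 419.93 -329.44   66.12]
```

```bash
python3 -m pendant '[[[0,0,0,0.003,0],[0,0,0,0.006,0],[0,0,0,0.009,0],[0,0,0,0.012,0],[0,0,0,0.0145,0],[0,0,0,0.0157,0],[0,0,0,0.0157,0],[0,0,0,0.0157,0]]]';python3 -c "
from h import *
for i in range(3):
    cam('top');s=env.state();print(np.round(s['ft_force'],1),np.round(s['moment'],2),np.round(s['eef_pos'],2))"
```

```text
t: 29.55
eef_pos: [419.9, -329.4, 50.3]
tcp_rot: [3.141, -0.0, -0.293]
ft_force: [-0.0, 0.9, -0.8]
opening: 0.231
[-0.5  0.1  0.1] [ 0.01  0.03 -0.05] [ 419.96 -329.48   50.42]
[ 0.1 -0.3 -0.6] [0.02 0.03 0.01] [ 419.94 -329.42   50.38]
[-0.   0.2 -1.5] [ 0.06  0.01 -0.02] [ 419.93 -329.43   50.39]
```

```bash
python3 -m pendant '[[[0,0,0,0.0003,0],[0,0,0,0.0005,0],[0,0,0,0.0007,0],[0,0,0,0.0007,0],[0,0,0,0.0007,0],[0,0,0,0.0007,0],[0,0,0,0.0007,0],[0,0,0,0.0007,0]]]';python3 -c "
from h import *
for i in range(3):
    cam('top');s=env.state();print(np.round(s['ft_force'],1),np.round(s['moment'],2),np.round(s['eef_pos'],2))"
```

```text
t: 30.5
eef_pos: [419.9, -329.5, 50.0]
tcp_rot: [3.141, -0.0, -0.293]
ft_force: [-1.5, 1.4, 5.3]
opening: 0.231
[-0.2  0.7  5.3] [ 0.31  0.23 -0.01] [ 419.96 -329.44   50.04]
[-0.6  0.7  6.3] [ 0.22  0.26 -0.02] [ 419.93 -329.43   50.01]
[-1.3  1.4  5.2] [ 0.26  0.28 -0.01] [ 419.95 -329.45   50.02]
```

Seated (6 N up). Ease off, open, lift straight up and clear.

```bash
python3 -m pendant '[[[0,0,0,-0.0003,0],[0.6,0,0,-0.0003,0],[0.6,0,0,-0.0003,0],[0.6,0,0,-0.0003,0],[0.6,0,0,-0.0003,0],[0.6,0,0,-0.006,0],[0.6,0,0,-0.03,0],[0.6,0,0,-0.07,0]]]'; python3 -m pendant '[[[0.6,0,0,-0.03,0],[0.6,-0.02,0.03,-0.06,0],[0.6,-0.04,0.07,-0.06,0],[0.6,-0.06,0.11,-0.06,0],[0.6,-0.08,0.15,-0.06,0],[0.6,-0.08,0.18,-0.06,0],[0.6,-0.08,0.18,-0.06,0],[0.6,-0.08,0.18,-0.06,0]]]'
python3 - <<'E'
from h import *
c=cam('top','fin.png');s=cam('scene')
A=cv2.resize(c['image'][185:235,410:470],None,fx=6,fy=6,interpolation=cv2.INTER_CUBIC)
B=cv2.resize(s['image'][165:225,180:240],None,fx=6,fy=5,interpolation=cv2.INTER_CUBIC)
C=cv2.resize(c['image'][140:215,235:310],None,fx=5,fy=4,interpolation=cv2.INTER_CUBIC)
D=cv2.resize(s['image'][160:220,315:390],None,fx=5,fy=5,interpolation=cv2.INTER_CUBIC)
cv2.imwrite('pics/k.png',np.vstack([np.hstack([A,B,])[:, :720],np.hstack([C,D])[:, :720]]))
im=c['image'].astype(np.float32)
e=np.array([np.cos(.712),np.sin(.712)]);f=np.array([-e[1],e[0]]);o=np.array([515.1,132.6])
xs=np.arange(0,24,1.);P=np.array([[proj(c,[*(o+e*x+f*y),127]) for x in xs] for y in range(-6,7,2)],np.float32)
print(cv2.remap(im,P[...,0],P[...,1],1).mean(0)[:,0].round().tolist())
o0=cv2.imread('pics/top0.png');dd=np.abs(c['image'].astype(int)-o0).max(2);print('grip diff',dd[186:232,415:465].max(),np.round(np.percentile(dd[186:232,415:465],95)))
to(0,0,0,0)
E
```

```text
t: 31.45
eef_pos: [419.2, -328.7, 119.1]
tcp_rot: [-3.14, 0.004, -0.293]
ft_force: [0.1, 0.3, 0.2]
opening: 0.596
t: 32.25
eef_pos: [291.0, -478.5, 179.7]
tcp_rot: [-3.141, 0.0, -0.294]
ft_force: [0.7, 0.2, 0.0]
opening: 0.6
[183.0, 183.0, 180.0, 175.0, 167.0, 158.0, 149.0, 140.0, 133.0, 127.0, 121.0, 114.0, 104.0, 93.0, 83.0, 77.0, 73.0, 72.0, 72.0, 72.0, 72.0, 73.0, 74.0, 74.0]
grip diff 81 17.0
tool m [-0.417  -0.3732  0.1797 -0.2925] t 32.35 pos [ 291.7 -477.6  179.7] f [ 0.6  0.4 -0.4] op 0.6011607663420184 rot [-3.1412e+00  2.0000e-04 -2.9250e-01]
```

View pics/k.png

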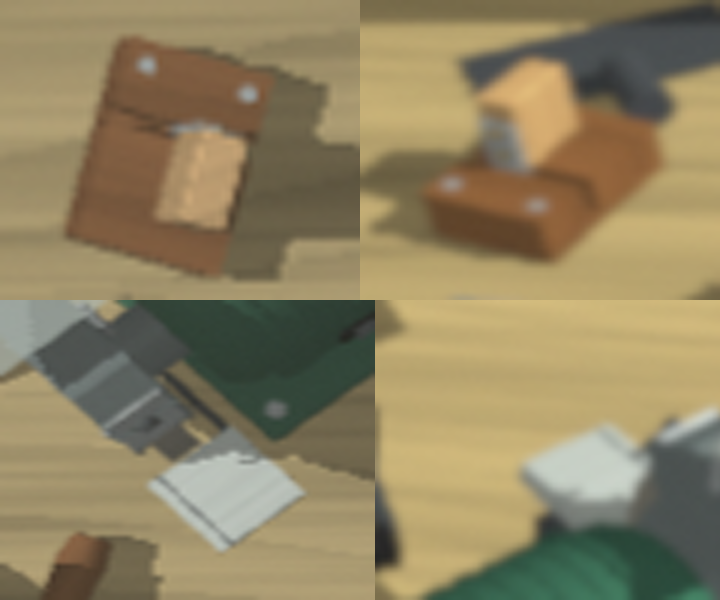

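```bash
python3 -c "
from cell import env
print(env.job_done())"
```

```text
the job is handed in; nothing more can be done
None
```

The left rest is set to its wheel with the larger gauge, and the gauge is back in its groove in the right-hand block. I handed the job in at about 32 s of the 67 s allowed.

- **Fitting the gauge:** I lowered the blade into the gap by feel. On the way down it touched the rest's edge with about 3.5 N, less than the 5 N the rest needs to slide, and I eased it clear. The grip then sat down on the rest with about 11 N.
- **Pushing the rest:** I pushed the outer edge with the gauge in the gap. It slid at about 5 N and stopped with my push at 8.4 N, so about 3.4 N went through the blade to the wheel. That wheel figure is worked out from the push, not measured.
- **Drawing it out:** I felt about 2 N of drag as the gauge came up.
- **Putting it back:** It met no resistance going into the groove and seated with about 6 N before I let go.

**Last pictures:**
- The gauge stands upright in its groove with the grip flat on the block.
- The rest has a narrow gap to the wheel. The top camera is too coarse to confirm 3 mm, so that rests on the stop I felt.
- The nearby hoe head and fork look undisturbed. I did not check every bystander.
- The robot is clear of everything.

**One discrepancy:** The gauge now stands about 2–3 mm (one pixel) along the groove from where it started. It began about 8 mm off the block's centre by my measurement, and it moved toward the centre.

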